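# Clamp a well plate in a screw vise with its removable crank

### The job

Fit the loose crank onto the square shaft end of the plate vise, fully home, and wind it clockwise by its knob through its full turns until the well plate is held flat and square between the jaws and the orange spring pad is pushed about half way in (roughly 4 mm). Do not drive the pad right in, do not force the crank down on the shaft, and drive the vise with the crank only, not by pushing jaw, plate or shaft. Leave the crank seated on the shaft and the other things on the bench undisturbed.

Things in the scene. Friction and masses are not known exactly. Their poses are not given: they have to be found in the camera images.
- vise: Grey screw vise for plates, fixed to the worktop; base 285 x 136 x 14 mm, with a blue gear housing (66 x 74 mm, top 50 mm up) at one end. Origin: on the worktop, on the axis of the vertical drive shaft. x: along the slide, from the gear housing to the fixed steel jaw (face at x = 206 mm); z up. The plate's bed is 14 mm above the worktop, the jaws' tops about 36 mm.
- shaft_seat (a point): Top of the steel bearing collar (38 mm wide) on the gear housing, 54 mm above the worktop, on the shaft's axis; the underside of a crank that is fully home stands on it. The shaft turns stiffly (about 0.28 N m, 4 to 5 N at the knob; clamping adds up to 4 N) and stays where it is left. Clockwise seen from above closes the vise, 20 mm a turn.
- shaft_top (a point): Top of the vertical square shaft end, 18 mm above the collar; 14 mm across flats, top 4 mm tapering to 9 mm square, so it centres a socket. The point does not turn with the shaft: the square's angle varies, is not measured, and is found by eye or by turning the crank on it under light pressure until it drops; till then the crank rests 13 to 16 mm too high.
- crank: Loose crank, 0.34 kg, green hub and arm, standing on its hub. Origin: centre of the hub's underside; z up; x along the arm to the knob. Hub 30 x 30 x 24 mm, with a 15.5 mm square socket, 20 mm deep, open below. On it a bare steel boss 24 x 24 mm, 24 to 52 mm high, to grip; sides of hub, socket and boss along x and y. Arm 18 mm wide, 14 to 24 mm high.
- knob (a point): Middle of the crank's upright red knob, 60 mm from the crank's axis along the arm, 44 mm above the hub's underside. The knob is 18 mm across, from 26 to 62 mm above the hub's underside, and spins freely on its pin, so it can be held while the crank turns.
- jaw: Moving steel jaw, 22 x 120 x 22 mm, driven by the shaft. Its origin lies at x = d in the vise's frame when it has travelled d from fully open; it starts 0 to 20 mm closed. The orange pad's face (towards the fixed jaw) is at x = 75 mm + d while the pad is out. Not to be touched.
- pad (a joint): How far the orange spring pad in front of the moving jaw is pushed back into it: 0 m out, 0.009 m fully in; 10 N per mm.
- plate: White 96-well plate, 86 x 128 x 15 mm, loose on the vise's bed between the jaws, its 86 mm side roughly along the vise's x. Origin: centre of its underside. The jaw slides it against the fixed jaw; it then lies at x = 163 mm in the vise's frame.
- tip_box_spare: Bystander: pipette tip box with yellow top; leave alone. Origin: centre of its underside.
- timer: Bystander: small white timer; leave alone. Origin: centre of its underside.
- tube_box: Bystander: clear box of tubes; leave alone. Origin: centre of its underside.
- marker_blue: Bystander: marker pen with blue cap; leave alone. Origin: centre of its underside.
- tape_roll: Bystander: yellow tape roll; leave alone. Origin: centre of its underside.
Mind the look-alikes: they are no part of the job. Of the things like the crank, leave any that is brown, turquoise or white; of the rest the larger one is meant.

How it is judged:
By the outcome, as a careful person would: the job done as asked, in the order asked, and still so for the second after the job is handed in, with the robot touching nothing.
It also fails if it takes over 72 s, if anything falls off the work surface, if the arm or the gripper's body presses on something with over 40 N, if the wrist force passes 120 N, or if a joint passes its speed limit or range.

### The arm

A 7-joint arm with a two-finger parallel gripper is mounted at the origin on the work surface; the furniture and walls round the work are solid. World frame = base frame: x ahead of the robot, y to its left, z up, the work surface at z = 0. Lengths are in m, angles in rad, forces in N, time in s.
With the tool pointing down it reaches from about 0.4 to 0.875 m from the base axis. Payload 6.5 kg.
Tool frame: the origin (TCP) lies midway between the tips of the shut fingers; the grasp point (between the pads) lies 19 mm behind it (env.hold_point_z is the distance from the TCP to the grasp point, in m); z points along the fingers, y is the direction in which the jaws open and shut (so a half turn about z gives the same grasp; the last joint's range is limited). The gripper opens to 85 mm and grips with 20 to 120 N. Pads are 22 mm wide; open, the fingers measure 114 mm over their backs; the gripper's body (76 mm by 85 mm) begins 54 mm behind the grasp point. The pads swing forward as they close: fully open they stand 13 mm farther back than shut.
Start: joints at [-1.282, 0.536, -0.004, 1.538, 0.003, 1.067, -0.071], TCP at [0.226, 0.61, 0.231] pointing down, gripper open.
Joint ranges: [-2.7, 2.7], [-0.37, 2.16], [-1.27, 1.26], [0.24, 2.4], [-1.31, 4.45], [0.19, 1.91], [-2.76, 2.76]. Speed limits (rad/s): [2.39, 2.39, 3.14, 3.14, 3.14, 3.14, 3.14].

### API

Orientations are given as a unit quaternion [x, y, z, w].
In Python, from plant import readout, optics, job, env gives the robot as it stands.
- The arm moves only by the tool move_arm, never from a script. Its argument "rows" is text: rows parted by semicolons, each of 5 numbers parted by spaces: the finger opening in mm, from 0 to 85.4, then the shift along the world's x, y, z in mm, then the turn about the world's z in degrees. A call has 1 to 20 rows; each row is the pose to reach, as a shift and turn from the pose commanded when the call began; what a row does not reach only later rows make up. A row lasts 1/10 s, in which the tool goes at most 50 mm and 8.59 degrees, less where a joint would pass 70% of its speed; a pose out of reach is approached as far as the arm can. A call with a gripper value outside its range is refused whole. The fingers move at their own pace and stop on an object; "grip_force" is the grip in N (left out, the last holds). Time passes only in rows, so rows that repeat a pose let the fingers close. It gives the time, the measured TCP pose, the force and the opening at its end, in the units of the state.
- readout.state(): the state, without advancing time (a new reading comes with each control period).
- optics.grab_frame(name): name is "scene" or "top" or "wrist"; returns (picture, depth): 384x512x3 uint8, red, green, blue; 384x512 float32, m along the optical axis (not along the pixel's ray), 0 where there is no reading.
- optics.get_calibration(name): a dict with "vertical_fov" (degrees; the focal length in pixels is half the picture's height over the tangent of half this angle, whatever the lens; pixels are square), "cx", "cy" (the principal point, pixels), "pose" (4x4, takes a point from camera to world coordinates). Camera axes: x right, y down, z forward; pixel columns grow to the right and rows downward; lengths in m; the calibration is good to about 2 mm. A picture is of the moment at which its call begins: read the wrist's pose just before it. get_calibration takes no time and is no camera call; for the wrist camera it gives the pose at the moment of the call.
- job.close_job(): hands the job in, once; it reports no verdict.
The state is a dict: "time": time; "joints": joint angles; "joint_velocities": joint speeds; "effort": joint torques, N m; "ee_pos": TCP position; "eef_rot": TCP orientation; "wrist_force": force on the tool from outside, world axes, zero at the start; "wrist_torque": the same for the moment, N m; "finger_gap": finger opening in m.
Only numpy, scipy, OpenCV 4.12 (cv2) and the standard library are available. Lean on these libraries where they do the work, as an engineer would, in place of code of your own. Each camera call takes 0.05 s, during which the arm holds its last target. There are 200 camera calls.

## Working session

There is one attempt and no reset: what is moved stays moved. The work goes in short steps, Python scripts to look and compute and a tool call to move; the robot and the scene stay as the last step left them, time stands still between calls to the robot, and variables do not carry over. Pictures are saved under pics/ and viewed, about 8 in all and at most 12, crops included, and the job is handed in when it is done.

Besides the shell and the picture viewer there is one more tool, called after ">>>" as a command line: name --argument value ..., lists and objects as JSON in quotes. move_arm: Moves the arm, as the interface text tells. Its arguments: {"type":"object","properties":{"rows":{"type":"string"},"grip_force":{"type":"number"}},"required":["rows"]}

```bash
mkdir -p pics
cat > h.py <<'E'
import numpy as np, cv2
from plant import readout, optics, job, env
def cal(n):
    c=optics.get_calibration(n); f=192/np.tan(np.radians(c["vertical_fov"])/2)
    return f,c["cx"],c["cy"],np.array(c["pose"])
def onplane(C,u,v,z):
    f,cx,cy,P=C; d=P[:3,:3]@np.array([(u-cx)/f,(v-cy)/f,1]); o=P[:3,3]
    return o+d*(z-o[2])/d[2]
def bydepth(C,u,v,d):
    f,cx,cy,P=C; return P[:3,:3]@(np.array([(u-cx)/f,(v-cy)/f,1])*d)+P[:3,3]
def proj(C,p):
    f,cx,cy,P=C; q=P[:3,:3].T@(np.array(p)-P[:3,3]); return f*q[0]/q[2]+cx, f*q[1]/q[2]+cy
def grab(n):
    C=cal(n); im,d=optics.grab_frame(n); return C,im,d
E
python3 - <<'E'
from h import *
ims=[]
for n in ["scene","top"]:
    C,im,d=grab(n); np.savez(f"pics/{n}0.npz",im=im,d=d); print(n,C)
    cv2.imwrite(f"pics/{n}0.png",cv2.resize(im[:,:,::-1],(800,600),interpolation=cv2.INTER_CUBIC))
print(readout.state(),env.hold_point_z)
E
```

```text
scene (np.float64(409.3087787190175), 257.6534652751444, 182.47567460048185, array([[ 0.79149339, -0.33761773,  0.50946294, -0.12746489],
       [-0.61074196, -0.40544113,  0.68015568, -0.86285405],
       [-0.02307538, -0.84948912, -0.52710129,  0.82716972],
       [ 0.        ,  0.        ,  0.        ,  1.        ]]))
top (np.float64(449.4489972576975), 253.63420277146224, 189.48114526484764, array([[-2.48767050e-02, -9.95370190e-01,  9.28403736e-02,
         4.74861058e-01],
       [-9.99689862e-01,  2.46620618e-02, -3.45871744e-03,
         8.16095804e-02],
       [ 1.15306920e-03, -9.28976218e-02, -9.95674998e-01,
         1.37305102e+00],
       [ 0.00000000e+00,  0.00000000e+00,  0.00000000e+00,
         1.00000000e+00]]))
{'time': 0.1, 'joints': array([-1.28219183,  0.53710258, -0.00439404,  1.53874171,  0.00257257,
        1.06731433, -0.07117697]), 'joint_velocities': array([-0.00070787, -0.00303319,  0.00137409, -0.00079529,  0.00109207,
       -0.0016407 ,  0.00023116]), 'effort': array([ 2.53256345e-03, -5.84559667e+01,  1.05203044e+00, -2.59775037e+01,
        1.26436862e-02,  4.52749286e-03,  9.28497684e-06]), 'ee_pos': array([0.22565159, 0.60897974, 0.23050594]), 'eef_rot': array([ 1.76451925e-01,  9.84308950e-01, -7.75935354e-04, -8.11128282e-05]), 'wrist_force': array([ 0.61371421, -0.38794467,  0.77076561]), 'wrist_torque': array([ 0.05505892, -0.00851242,  0.00605779]), 'finger_gap': 0.08544124685962648} 0.0187
```

View pics/top0.png

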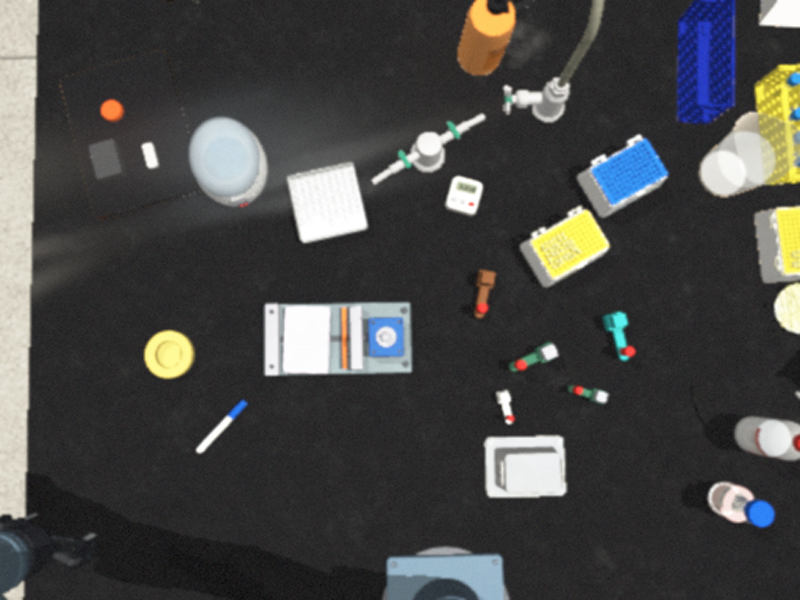

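View pics/scene0.png

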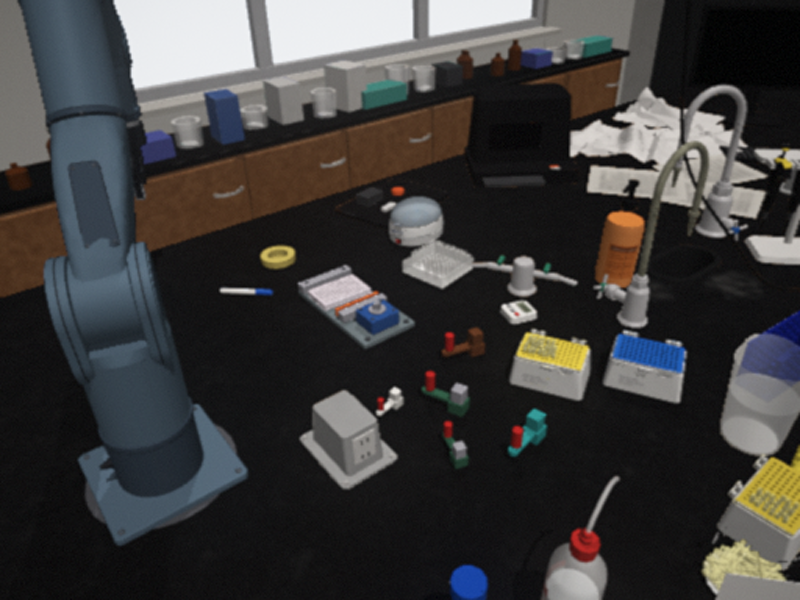

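Candidates like the crank (top picture, 800-px scale): brown (485,292), turquoise (619,335), white (506,407), small green (590,394), large green (535,357). I choose the large green one. The vise's shaft is at about (386,337).

Run:
```python
from h import *
z=np.load("pics/top0.npz"); im=z["im"]; d=z["d"]; C=cal("top")
hsv=cv2.cvtColor(im,cv2.COLOR_RGB2HSV)
def cen(m,box):
    x0,y0,x1,y1=box; k=np.zeros(m.shape,bool); k[y0:y1,x0:x1]=1; v,u=np.nonzero(m&k); return u.mean(),v.mean(),len(u)
H,S,V=[hsv[:,:,i].astype(int) for i in range(3)]
# crank box (512 scale)
b=(322,214,362,242)
red=((H<8)|(H>172))&(S>150)&(V>90); gr=(S<60)&(V>110)
r=cen(red,b); g=cen(gr,b); print("knob px",r,"boss px",g)
K=onplane(C,r[0],r[1],0.062); B=onplane(C,g[0],g[1],0.052); print(K,B,np.linalg.norm((K-B)[:2]),np.degrees(np.arctan2(*(K-B)[1::-1])))
# vise: shaft, housing, base
b=(225,195,270,235)
blue=(H>100)&(H<125)&(S>150)&(V>70)
m=blue.copy(); k=np.zeros_like(m); k[190:240,225:275]=1
cs,_=cv2.findContours((m&k).astype(np.uint8),cv2.RETR_EXTERNAL,cv2.CHAIN_APPROX_NONE); c=max(cs,key=cv2.contourArea)
R=cv2.minAreaRect(c); print("housing",R,onplane(C,*R[0],0.05)); 
k2=np.zeros_like(m); k2[203:228,235:259]=1
g=cen(gr,(236,204,258,228)); print("collar",g,onplane(C,g[0],g[1],0.054),onplane(C,g[0],g[1],0.06))
orange=(H>5)&(H<18)&(S>150)&(V>120)
v,u=np.nonzero(orange[190:245,205:235]); print("orange u",u.min()+205,u.max()+205,v.min()+190,v.max()+190)
up=(V>70).astype(np.uint8); up[:190]=0;up[245:]=0;up[:,:160]=0;up[:,275:]=0
cs,_=cv2.findContours(up,cv2.RETR_EXTERNAL,cv2.CHAIN_APPROX_NONE); c=max(cs,key=cv2.contourArea)
R=cv2.minAreaRect(c); print("base",R); bx=cv2.boxPoints(R)
for p in bx: print(p,onplane(C,*p,0.014))
a=cv2.resize(im[180:250,160:280,::-1],None,fx=5,fy=5,interpolation=cv2.INTER_CUBIC)
e=cv2.resize(im[205:265,310:400,::-1],None,fx=5,fy=5,interpolation=cv2.INTER_CUBIC)
out=np.zeros((600,800,3),np.uint8); out[:350*600//650,:]=0
a=cv2.resize(a,(514,300)); e=cv2.resize(e,(450,300)); out[:300,:514]=a; out[300:,:450]=e
cv2.imwrite("pics/c1.png",out)
```

```text
knob px (np.float64(332.89473684210526), np.float64(233.18421052631578), 38) boss px (np.float64(351.1354166666667), np.float64(224.9375), 96)
[ 0.46398449 -0.14987097  0.062     ] [ 0.48661312 -0.20609054  0.052     ] 0.06060276947214511 111.92500878634658
housing ((246.0, 215.5), (23.0, 20.0), 90.0) [0.52196458 0.10136722 0.05      ]
collar (np.float64(246.61068702290078), np.float64(215.14503816793894), 131) [0.52281704 0.09949338 0.054     ] [0.5225989  0.09941203 0.06      ]
orange u 219 221 198 234
base ((215.49996948242188, 216.5), (94.99998474121094, 46.99999237060547), 0.0)
[167.99997 240.     ] [0.45554739 0.33791413 0.014     ]
[167.99997 193.     ] [0.59729996 0.33689561 0.014     ]
[262.99997 193.     ] [0.59015779 0.0487408  0.014     ]
[262.99997 240.     ] [0.44843984 0.05254191 0.014     ]
```

View pics/c1.png

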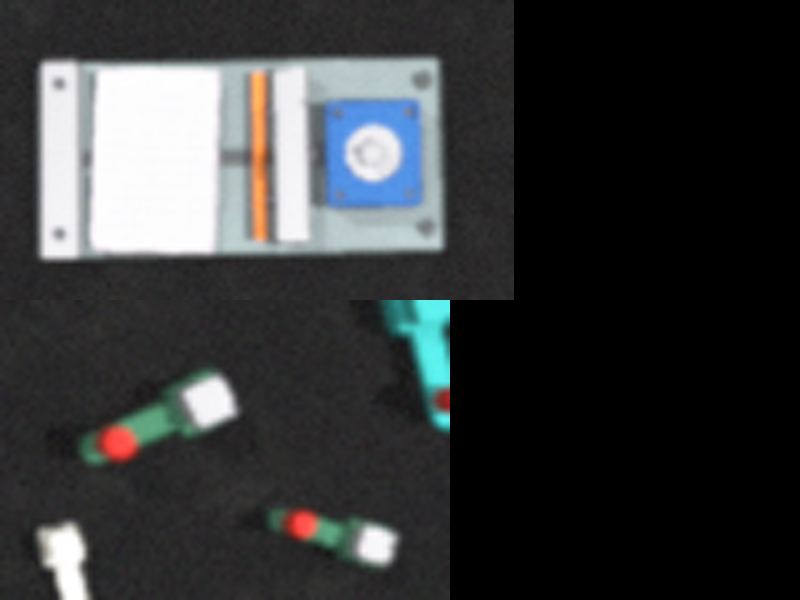

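The large green crank's boss is at (208,400) in the crop and its knob at (118,442). The arm measures 60.6 mm, which matches, so this is the right one. I'll move over the shaft first to see the square's angle with the wrist camera.

>>> move_arm --rows "85 24 -42 0 -4; 85 48 -84 0 -8; 85 73 -127 0 -12; 85 98 -170 0 -16; 85 122 -212 0 -20; 85 147 -254 0 -24; 85 171 -297 0 -28; 85 196 -340 0 -32; 85 220 -382 0 -36; 85 245 -424 0 -40; 85 269 -467 0 -44; 85 294 -509 0 -48; 85 294 -509 0 -48; 85 294 -509 0 -48"

```text
time: 1.5
ee_pos: [0.5199, 0.0994, 0.231]
eef_rot: [0.563, 0.827, -0.0, -0.0]
wrist_force: [0.2, -0.4, -0.4]
finger_gap: 0.0848
```

Run:
```python
from h import *
s=readout.state(); print(s["time"],s["ee_pos"],s["eef_rot"],s["joints"])
C,im,d=grab("wrist"); np.savez("pics/w1.npz",im=im,d=d,P=C[3]); print(C)
print("shaft top proj",proj(C,[.5226,.0994,.072]))
cv2.imwrite("pics/w1.png",cv2.resize(im[:,:,::-1],(800,600),interpolation=cv2.INTER_CUBIC))
```

```text
1.5 [0.51985165 0.09940788 0.23096364] [ 5.62571489e-01  8.26748556e-01 -3.43774048e-04 -1.61902671e-04] [-0.56696656  0.34277937  0.36462352  1.87509707 -0.14753652  0.95058366
  0.24019438]
(np.float64(306.10492387558406), 256.70321412542205, 190.98665280675243, array([[ 0.93021863,  0.349187  ,  0.11296786,  0.49045544],
       [ 0.36700449, -0.88421124, -0.28892591,  0.17378269],
       [-0.00100172,  0.31022397, -0.95066297,  0.37362092],
       [ 0.        ,  0.        ,  0.        ,  1.        ]]))
shaft top proj (np.float64(259.55441972505184), np.float64(174.71708694115307))
```

View pics/w1.png

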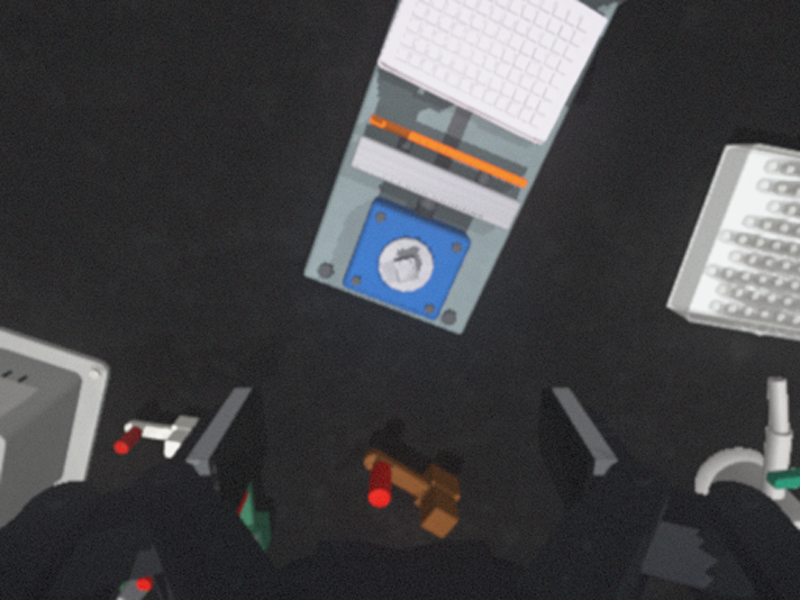

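The wrist view shows the vise upright, with the shaft at about (406,264) of 800. I'll zoom in on it for the square's angle and run a quick numeric measurement of the vise as well.

Run:
```python
from h import *
z=np.load("pics/w1.npz"); im=z["im"]; d=z["d"]; f,cx,cy,_=cal("wrist"); C=(f,cx,cy,z["P"])
# rectified top-down at z=0.072, 0.1mm/px, 50mm window (10 px/mm)
def rect(zp,x0,y0,w,s):
    n=int(w*s); g=np.linspace(-w/2,w/2,n)
    U=np.zeros((n,n),np.float32);V=U.copy()
    for i in range(n):
        for j in range(n): U[i,j],V[i,j]=proj(C,[x0+g[j]*1e-3,y0-g[i]*1e-3,zp])
    return cv2.remap(im,U,V,cv2.INTER_CUBIC)
a=rect(.072,.5226,.0994,50,8); b=rect(.054,.5226,.0994,50,8)
for q in (a,b):
    cv2.line(q,(195,200),(205,200),(255,0,0),1);cv2.line(q,(200,195),(200,205),(255,0,0),1)
cv2.imwrite("pics/r1.png",np.hstack([a,b])[:,:,::-1])
hsv=cv2.cvtColor(im,cv2.COLOR_RGB2HSV);H,S,V=[hsv[:,:,i].astype(int) for i in range(3)]
m=((H>100)&(H<125)&(S>150)&(V>60)).astype(np.uint8)
cs,_=cv2.findContours(m,cv2.RETR_EXTERNAL,cv2.CHAIN_APPROX_NONE);c=max(cs,key=cv2.contourArea)
P=np.array([onplane(C,*p[0],.05)[:2]*1000 for p in c],np.float32); print("housing top rect mm",cv2.minAreaRect(P))
# collar ellipse: holes inside
k=np.zeros_like(m); cv2.drawContours(k,[cv2.convexHull(c)],-1,1,-1)
g=((S<60)&(V>100)).astype(np.uint8)*cv2.erode(k,np.ones((5,5)))
cs,_=cv2.findContours(g,cv2.RETR_EXTERNAL,cv2.CHAIN_APPROX_NONE);c=max(cs,key=cv2.contourArea)
P=np.array([onplane(C,*p[0],.054)[:2]*1000 for p in c],np.float32); print("collar",cv2.minEnclosingCircle(P),cv2.fitEllipse(P))
m=((H>5)&(H<20)&(S>150)&(V>120)).astype(np.uint8)
m[260:]=0
cs,_=cv2.findContours(m,cv2.RETR_EXTERNAL,cv2.CHAIN_APPROX_NONE);c=max(cs,key=cv2.contourArea)
P=np.array([onplane(C,*p[0],.034)[:2]*1000 for p in c],np.float32); print("pad",cv2.minAreaRect(P),cv2.boxPoints(cv2.minAreaRect(P)))
```

```text
housing top rect mm ((521.87646484375, 101.7509765625), (63.98745346069336, 70.54674530029297), 89.99893188476562)
collar ((521.96630859375, 100.5662841796875), 18.944637298583984) ((521.9584350585938, 100.65682220458984), (36.3572883605957, 36.88862228393555), 9.646260261535645)
pad ((522.6467895507812, 180.2338104248047), (6.2339372634887695, 114.0739974975586), 89.58155822753906) [[465.58853 177.53348]
 [579.6595  176.70038]
 [579.7051  182.93414]
 [465.6341  183.76724]]
```

View pics/r1.png

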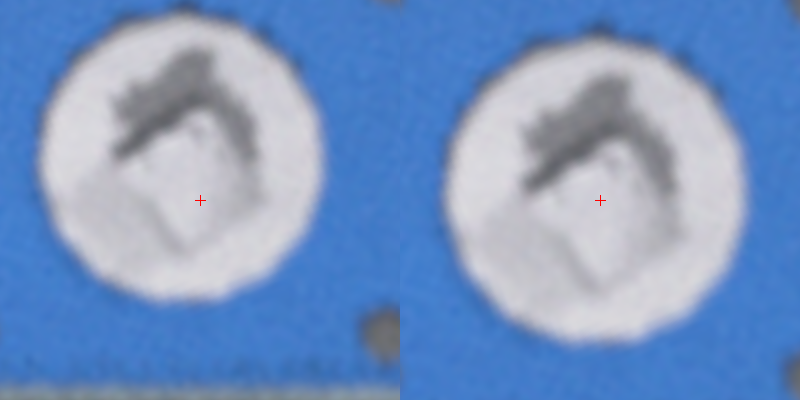

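The square's edges run at about +30° in the world frame: the upper-left edge goes (115,155)→(200,110) and the lower-right (185,250)→(262,205). The pad face is at vise x≈83, so d0≈8 mm. Next I hover over the crank.

>>> move_arm --rows "50 -4 -38 0 0; 50 -8 -76 0 0; 50 -12 -114 -10 0; 50 -17 -153 -20 0; 50 -21 -191 -35 0; 50 -25 -229 -50 0; 50 -29 -267 -65 0; 50 -33 -305 -80 0; 50 -33 -305 -80 0; 50 -33 -305 -80 0"

```text
time: 2.55
ee_pos: [0.4866, -0.2033, 0.1508]
eef_rot: [0.561, 0.828, 0.0, -0.001]
wrist_force: [0.0, 1.4, -0.2]
finger_gap: 0.0501
```

Run:
```python
from h import *
s=readout.state(); print(s["time"],s["ee_pos"],s["eef_rot"],s["joints"])
C,im,d=grab("wrist"); np.savez("pics/w2.npz",im=im,d=d,P=C[3])
print("boss proj",proj(C,[.4866,-.2061,.052]), "knob",proj(C,[.464,-.1499,.062]))
hsv=cv2.cvtColor(im,cv2.COLOR_RGB2HSV);H,S,V=[hsv[:,:,i].astype(int) for i in range(3)]
u,v=map(int,proj(C,[.4866,-.2061,.052]))
k=np.zeros_like(im[:,:,0]); k[max(v-45,0):v+45,u-45:u+45]=1
m=((S<60)&(V>150)).astype(np.uint8)*k
cs,_=cv2.findContours(m,cv2.RETR_EXTERNAL,cv2.CHAIN_APPROX_NONE);c=max(cs,key=cv2.contourArea)
P=np.array([onplane(C,*p[0],.052)[:2]*1000 for p in c],np.float32); print("boss top",cv2.minAreaRect(P))
m=(((H<8)|(H>172))&(S>150)&(V>150)).astype(np.uint8)
cs,_=cv2.findContours(m,cv2.RETR_EXTERNAL,cv2.CHAIN_APPROX_NONE)
for c in cs:
    if cv2.contourArea(c)>60:
        P=np.array([onplane(C,*p[0],.062)[:2]*1000 for p in c],np.float32); print("red",cv2.minAreaRect(P))
cv2.imwrite("pics/w2.png",cv2.resize(im[:,:,::-1],(800,600),interpolation=cv2.INTER_CUBIC))
```

```text
2.55 [ 0.48662082 -0.20325004  0.15077776] [ 5.61216103e-01  8.27668894e-01  1.41422594e-04 -8.17691244e-04] [-0.01710406  0.46491284  0.41920617  1.9482561  -0.26269844  0.7827253
  0.92972314]
boss proj (np.float64(255.69820326217192), np.float64(195.46802006015224)) knob (np.float64(255.28826389701428), np.float64(122.49382109494408))
boss top ((485.9923400878906, -206.06878662109375), (23.533262252807617, 22.881195068359375), 21.73374366760254)
red ((488.0395202636719, -350.0291442871094), (8.138314247131348, 17.534149169921875), 29.715181350708008)
red ((415.80194091796875, -249.63497924804688), (12.248857498168945, 14.736001014709473), 16.314849853515625)
red ((463.4908752441406, -150.20997619628906), (15.632940292358398, 16.719890594482422), 21.72127342224121)
red ((567.4675903320312, -87.06877136230469), (30.283849716186523, 17.509445190429688), 49.68948745727539)
red ((372.531494140625, -130.22096252441406), (11.31277084350586, 11.704345703125), 25.26274871826172)
```

View pics/w2.png

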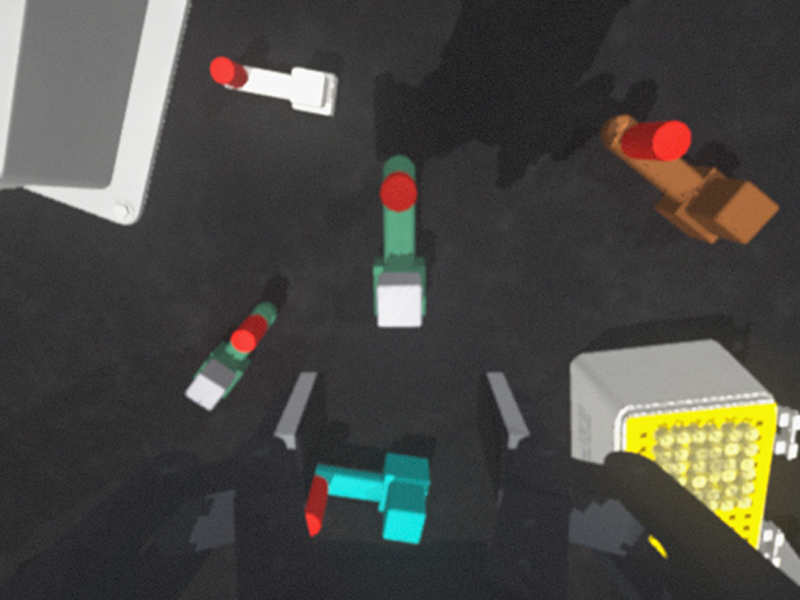

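The crank is centred at (400,305) with its knob up at (398,190), and the fingers straddle it squarely. The pen-like look-alikes are clear of the gripper. Now I descend and grip the boss.

>>> move_arm --rows "50 -1 -3 -30 0; 50 -1 -3 -60 0; 50 -1 -3 -85 0; 50 -1 -3 -105 0; 50 -1 -3 -117 0; 50 -1 -3 -124 0; 50 -1 -3 -124 0; 24 -1 -3 -124 0; 15 -1 -3 -124 0; 15 -1 -3 -124 0; 15 -1 -3 -124 0; 15 -1 -3 -124 0; 15 -1 -3 -124 0" --grip_force 70

```text
time: 3.9
ee_pos: [0.4866, -0.2077, 0.0284]
eef_rot: [0.562, 0.827, 0.0, 0.001]
wrist_force: [-1.2, 1.9, 6.9]
finger_gap: 0.023
```

>>> move_arm --rows "15 0 0 20 0; 15 0 0 50 0; 15 0 0 90 0; 15 4 30 122 1; 15 9 68 122 2; 15 14 106 122 3; 15 18 145 122 4; 15 23 184 122 5; 15 27 222 122 6; 15 32 260 122 7; 15 36 290 122 8.3; 15 36.4 306 122 8.3; 15 36.4 306 122 8.3; 15 36.4 306 122 8.3"

```text
time: 5.3
ee_pos: [0.5218, 0.0969, 0.1492]
eef_rot: [0.501, 0.866, -0.001, 0.0]
wrist_force: [0.9, -0.1, -3.6]
finger_gap: 0.0224
```

Run:
```python
from h import *
s=readout.state(); t=s["ee_pos"]; print(s["time"],t,s["eef_rot"],s["wrist_force"],2*np.degrees(np.arctan2(s["eef_rot"][1],s["eef_rot"][0]))-90)
C,im,d=grab("wrist"); np.savez("pics/w3.npz",im=im,d=d,P=C[3])
hsv=cv2.cvtColor(im,cv2.COLOR_RGB2HSV);H,S,V=[hsv[:,:,i].astype(int) for i in range(3)]
zk=t[2]-.0284+.062
m=(((H<8)|(H>172))&(S>150)&(V>120)).astype(np.uint8)
cs,_=cv2.findContours(m,cv2.RETR_EXTERNAL,cv2.CHAIN_APPROX_NONE)
for c in cs:
    if cv2.contourArea(c)>60:
        P=np.array([onplane(C,*p[0],zk)[:2]*1000 for p in c],np.float32); (x,y),*_=cv2.minAreaRect(P); dx,dy=x-t[0]*1e3,y-t[1]*1e3
        print("red",cv2.minEnclosingCircle(P),"rel tcp r,yaw",np.hypot(dx,dy),np.degrees(np.arctan2(dy,dx)))
cv2.imwrite("pics/w3.png",cv2.resize(im[:,:,::-1],(800,600),interpolation=cv2.INTER_CUBIC))
```

```text
5.3 [0.52176787 0.09694187 0.14915559] [ 5.00775608e-01  8.65576860e-01 -6.99798885e-04  3.21799946e-05] [ 0.94207175 -0.07988085 -3.62866273] 29.897329600673416
red ((430.71221923828125, 37.79951858520508), 2.588582754135132) rel tcp r,yaw 108.01210114348542 -146.8434748399123
red ((491.21844482421875, 150.34661865234375), 8.749061584472656) rel tcp r,yaw 61.46723724571792 120.07453547304804
```

View pics/w3.png

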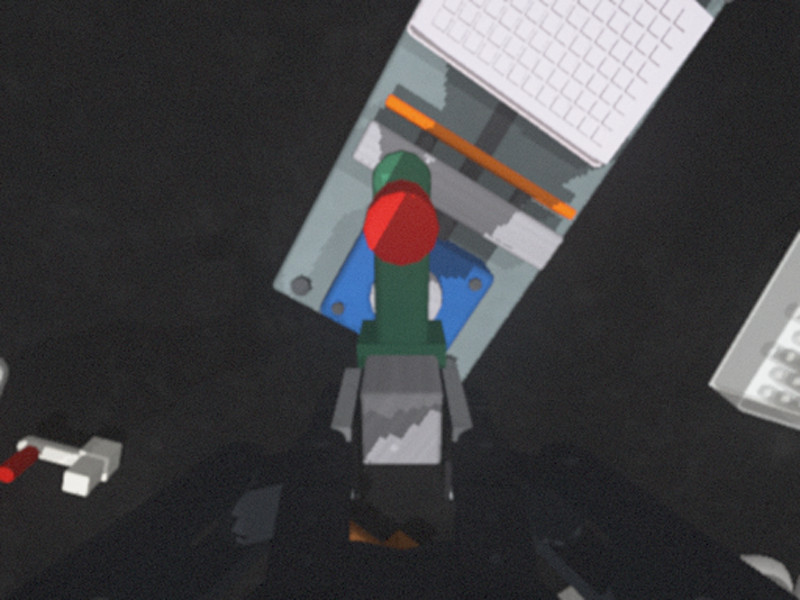

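The crank is held square at yaw 120°, with its axis at about (521.1,98.1). I shift by (+1.1,+2.1) and lower it in stages.

>>> move_arm --rows "15 1.1 2.1 -15 0; 15 1.1 2.1 -32 0; 15 1.1 2.1 -44 0; 15 1.1 2.1 -47 0; 15 1.1 2.1 -49 0; 15 1.1 2.1 -51 0; 15 1.1 2.1 -53 0; 15 1.1 2.1 -54 0; 15 1.1 2.1 -54 0"

```text
time: 6.25
ee_pos: [0.5237, 0.1006, 0.0958]
eef_rot: [0.5, 0.866, 0.0, 0.0]
wrist_force: [-2.0, -1.1, 2.2]
finger_gap: 0.0231
```

>>> move_arm --rows "15 0 0 -1 0; 15 0 0 -2 0; 15 0 0 -3 0; 15 0 0 -3 0"

```text
time: 6.65
ee_pos: [0.523, 0.1002, 0.092]
eef_rot: [0.5, 0.866, -0.0, -0.0]
wrist_force: [-1.2, -2.6, -2.9]
finger_gap: 0.0225
```

Run:
```python
from h import *
s=readout.state(); print(s["ee_pos"],s["wrist_force"],s["wrist_torque"],2*np.degrees(np.arctan2(s["eef_rot"][1],s["eef_rot"][0]))-90)
```

```text
[0.52297782 0.10016267 0.09196933] [-1.19863143 -2.58841618 -2.94208854] [-0.602529    0.30495904  0.00317923] 29.963692391176664
```

The underside is at 63.6 mm with no axial load, so the socket is on the square. I continue.

>>> move_arm --rows "15 0 0 -2 0; 15 0 0 -4 0; 15 0 0 -6 0; 15 0 0 -7.5 0; 15 0 0 -8.5 0; 15 0 0 -8.5 0"

```text
time: 7.25
ee_pos: [0.523, 0.1002, 0.0835]
eef_rot: [0.5, 0.866, -0.0, -0.0]
wrist_force: [-2.8, -4.5, -3.3]
finger_gap: 0.023
```

>>> move_arm --rows "15 0 0 -0.8 0; 15 0 0 -0.8 0; 40 0 0 -0.8 0; 45 0 0 -0.8 0; 45 0 0 -0.8 0; 45 0 0 10 0; 45 0 0 30 0; 45 0 0 60 0; 45 0 0 75 0; 45 0 0 75 0; 45 0 0 75 0"

```text
time: 8.35
ee_pos: [0.5234, 0.1009, 0.1591]
eef_rot: [0.5, 0.866, 0.0, 0.0]
wrist_force: [-0.3, -0.2, -0.9]
finger_gap: 0.045
```

```bash
cat > knob.py <<'E'
from h import *
def look(name,zk=.116,zb=.106):
    s=readout.state(); t=s["ee_pos"]; print(s["time"],t,s["wrist_force"])
    C,im,d=grab("wrist"); np.savez(f"pics/{name}.npz",im=im,d=d,P=C[3])
    hsv=cv2.cvtColor(im,cv2.COLOR_RGB2HSV);H,S,V=[hsv[:,:,i].astype(int) for i in range(3)]
    m=(((H<8)|(H>172))&(S>150)&(V>60)).astype(np.uint8)
    cs,_=cv2.findContours(m,cv2.RETR_EXTERNAL,cv2.CHAIN_APPROX_NONE)
    for c in cs:
        if cv2.contourArea(c)>60:
            P=np.array([onplane(C,*p[0],zk)[:2]*1000 for p in c],np.float32); (x,y),r=cv2.minEnclosingCircle(P)
            mk=np.zeros_like(m); cv2.drawContours(mk,[c],-1,1,-1); dd=d[(mk>0)&(d>0)]
            (u,v),_=cv2.minEnclosingCircle(c); zt=bydepth(C,u,v,np.percentile(dd,10))[2] if len(dd) else 0
            print("red",(x,y),r,"z by depth",zt,"rel shaft r,yaw",np.hypot(x-522.3,y-100.4),np.degrees(np.arctan2(y-100.4,x-522.3)))
    cv2.imwrite(f"pics/{name}.png",cv2.resize(im[:,:,::-1],(800,600),interpolation=cv2.INTER_CUBIC))
    return C,im,d,H,S,V
E
python3 - <<'E'
from knob import *
C,im,d,H,S,V=look("w4")
# boss top height by depth: brightest low-sat area near shaft
u,v=map(int,proj(C,[.5223,.1004,.106])); print("boss proj",u,v)
for dv in range(-14,15,7): print([round(float(bydepth(C,u+du,v+dv,d[v+dv,u+du])[2]),4) for du in (-14,-7,0,7,14)])
E
```

```text
8.35 [0.52342571 0.10091151 0.15913178] [-0.34395754 -0.16135416 -0.86530279]
red (543.0518188476562, -2.25636625289917) 7.726255416870117 z by depth 0.043074425502114655 rel shaft r,yaw 104.73283877435634 -78.57175743502994
red (401.66766357421875, -36.21216583251953) 12.706123352050781 z by depth 0.03998784408914979 rel shaft r,yaw 182.249950466371 -131.44539798476367
red (491.83856201171875, 153.3953094482422) 8.945600509643555 z by depth 0.11756072427521178 rel shaft r,yaw 61.12611575937775 119.89007316410665
boss proj 254 213
[0.1052, 0.1069, 0.1061, 0.1055, 0.1051]
[0.1059, 0.1076, 0.1063, 0.1067, 0.1068]
[0.106, 0.1067, 0.1055, 0.1056, 0.1049]
[0.1065, 0.1058, 0.1052, 0.1058, 0.1066]
[0.0004, 0.1048, 0.105, 0.1056, 0.1041]
```

View pics/w4.png

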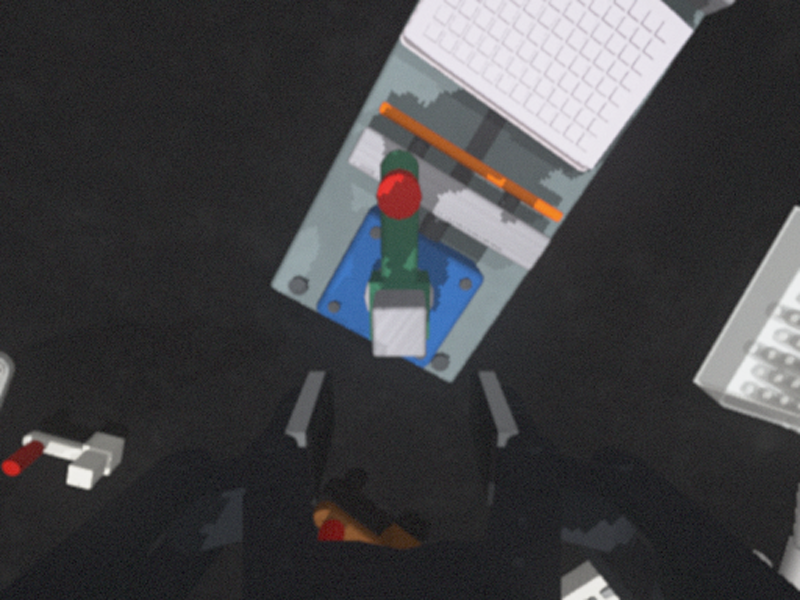

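The crank is home (boss top at 0.106 m, yaw 120°), with the knob at (491.8,153.4) mm. The image shows it at (400,195). Now to the knob.

>>> move_arm --rows "45 -15 25 0 0; 45 -31 52 0 0; 45 -31 52 -25 0; 45 -31 52 -50 0; 45 -31 52 -65 0; 45 -31 52 -73 0; 45 -31 52 -73 0; 15 -31 52 -73 0; 10 -31 52 -73 0; 10 -31 52 -73 0; 10 -31 52 -73 0; 10 -31 52 -73 0; 10 -31 52 -73 0" --grip_force 60

```text
time: 9.7
ee_pos: [0.4927, 0.153, 0.0862]
eef_rot: [0.5, 0.866, 0.001, 0.0]
wrist_force: [-0.5, 1.0, 3.5]
finger_gap: 0.0156
```

Run:
```python
import numpy as np
def rows(th0,a0,step,n):
    # offsets from knob at angle th0, from th0-a0
    p0=60*np.array([np.cos(np.radians(th0)),np.sin(np.radians(th0))])
    o=[]
    for i in range(1,n+1):
        t=np.radians(th0-step*i); q=60*np.array([np.cos(t),np.sin(t)])-p0; o.append("10 %.1f %.1f 0 0"%tuple(q))
    return "; ".join(o)
print(rows(120,0,12,20))
print(rows(240,0,12,20))
print(rows(0,0,12,20))
```

```text
10 11.5 5.1 0 0; 10 23.7 7.7 0 0; 10 36.3 7.7 0 0; 10 48.5 5.1 0 0; 10 60.0 -0.0 0 0; 10 70.1 -7.4 0 0; 10 78.5 -16.7 0 0; 10 84.8 -27.6 0 0; 10 88.7 -39.5 0 0; 10 90.0 -52.0 0 0; 10 88.7 -64.4 0 0; 10 84.8 -76.4 0 0; 10 78.5 -87.2 0 0; 10 70.1 -96.6 0 0; 10 60.0 -103.9 0 0; 10 48.5 -109.0 0 0; 10 36.3 -111.6 0 0; 10 23.7 -111.6 0 0; 10 11.5 -109.0 0 0; 10 0.0 -103.9 0 0
10 -10.1 7.4 0 0; 10 -18.5 16.7 0 0; 10 -24.8 27.6 0 0; 10 -28.7 39.5 0 0; 10 -30.0 52.0 0 0; 10 -28.7 64.4 0 0; 10 -24.8 76.4 0 0; 10 -18.5 87.2 0 0; 10 -10.1 96.6 0 0; 10 0.0 103.9 0 0; 10 11.5 109.0 0 0; 10 23.7 111.6 0 0; 10 36.3 111.6 0 0; 10 48.5 109.0 0 0; 10 60.0 103.9 0 0; 10 70.1 96.6 0 0; 10 78.5 87.2 0 0; 10 84.8 76.4 0 0; 10 88.7 64.4 0 0; 10 90.0 52.0 0 0
10 -1.3 -12.5 0 0; 10 -5.2 -24.4 0 0; 10 -11.5 -35.3 0 0; 10 -19.9 -44.6 0 0; 10 -30.0 -52.0 0 0; 10 -41.5 -57.1 0 0; 10 -53.7 -59.7 0 0; 10 -66.3 -59.7 0 0; 10 -78.5 -57.1 0 0; 10 -90.0 -52.0 0 0; 10 -100.1 -44.6 0 0; 10 -108.5 -35.3 0 0; 10 -114.8 -24.4 0 0; 10 -118.7 -12.5 0 0; 10 -120.0 -0.0 0 0; 10 -118.7 12.5 0 0; 10 -114.8 24.4 0 0; 10 -108.5 35.3 0 0; 10 -100.1 44.6 0 0; 10 -90.0 52.0 0 0
```

>>> move_arm --rows "10 11.5 5.1 0 0; 10 23.7 7.7 0 0; 10 36.3 7.7 0 0; 10 48.5 5.1 0 0; 10 60.0 0 0 0; 10 70.1 -7.4 0 0; 10 78.5 -16.7 0 0; 10 84.8 -27.6 0 0; 10 88.7 -39.5 0 0; 10 90.0 -52.0 0 0; 10 90 -52 0 0"

```text
time: 10.8
ee_pos: [0.5828, 0.1005, 0.0862]
eef_rot: [0.501, 0.866, 0.001, 0.0]
wrist_force: [0.5, 2.3, 4.4]
finger_gap: 0.0161
```

Run:
```python
from knob import *
C,im,d,H,S,V=look("w5")
```

```text
10.8 [0.58279742 0.10054254 0.08620709] [0.51702084 2.30917082 4.37594403]
red (578.0636596679688, 107.95193481445312) 16.535079956054688 z by depth 0.11443803708464159 rel shaft r,yaw 56.27270616388374 7.71250374962073
```

View pics/w5.png

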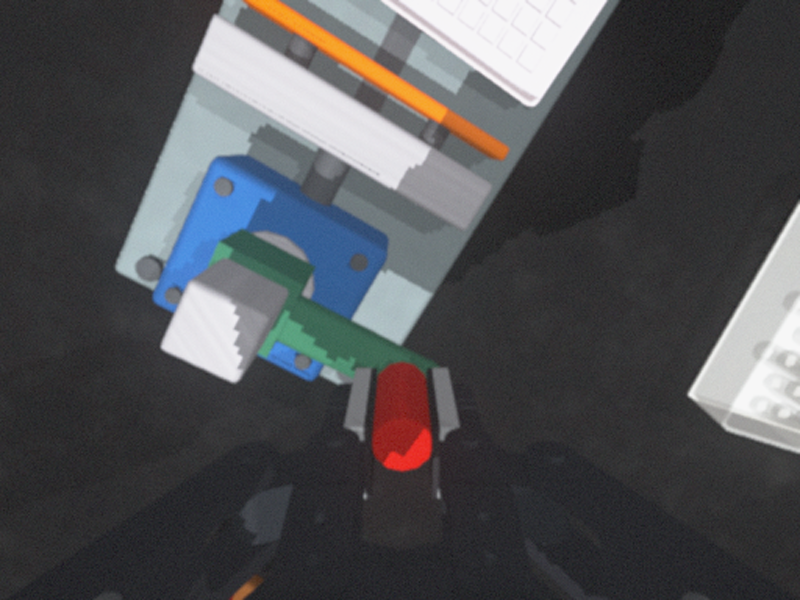

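The knob is held at (402,430), the crank has turned 120° to yaw 0°, and the shaft and jaw have followed. I continue 240°.

>>> move_arm --rows "10 -1.3 -12.5 0 0; 10 -5.2 -24.4 0 0; 10 -11.5 -35.3 0 0; 10 -19.9 -44.6 0 0; 10 -30.0 -52.0 0 0; 10 -41.5 -57.1 0 0; 10 -53.7 -59.7 0 0; 10 -66.3 -59.7 0 0; 10 -78.5 -57.1 0 0; 10 -90.0 -52.0 0 0; 10 -100.1 -44.6 0 0; 10 -108.5 -35.3 0 0; 10 -114.8 -24.4 0 0; 10 -118.7 -12.5 0 0; 10 -120.0 0 0 0; 10 -118.7 12.5 0 0; 10 -114.8 24.4 0 0; 10 -108.5 35.3 0 0; 10 -100.1 44.6 0 0; 10 -90.0 52.0 0 0"

```text
time: 12.85
ee_pos: [0.4898, 0.1515, 0.0855]
eef_rot: [0.5, 0.866, -0.002, -0.002]
wrist_force: [-7.3, -4.0, 10.4]
finger_gap: 0.0163
```

>>> move_arm --rows "10 11.5 5.1 0 0; 10 23.7 7.7 0 0; 10 36.3 7.7 0 0; 10 48.5 5.1 0 0; 10 60.0 0 0 0; 10 70.1 -7.4 0 0; 10 78.5 -16.7 0 0; 10 84.8 -27.6 0 0; 10 88.7 -39.5 0 0; 10 90.0 -52.0 0 0; 10 88.7 -64.4 0 0; 10 84.8 -76.4 0 0; 10 78.5 -87.2 0 0; 10 70.1 -96.6 0 0; 10 60.0 -103.9 0 0; 10 60 -103.9 0 0"

```text
time: 14.45
ee_pos: [0.5528, 0.0481, 0.0863]
eef_rot: [0.501, 0.866, 0.0, 0.001]
wrist_force: [3.2, -0.0, 2.6]
finger_gap: 0.0161
```

```bash
cat > pad.py <<'E'
from h import *
def pad(n,tag):
    C,im,d=grab(n); np.savez(f"pics/{tag}.npz",im=im,d=d,P=C[3])
    hsv=cv2.cvtColor(im,cv2.COLOR_RGB2HSV);H,S,V=[hsv[:,:,i].astype(int) for i in range(3)]
    if n=="top": m=((H>5)&(H<20)&(S>130)&(V>60)).astype(np.uint8); m[:190]=0; m[245:]=0; m[:,:170]=0; m[:,262:]=0
    else: m=((H>7)&(H<20)&(S>150)&(V>80)).astype(np.uint8)
    for c in cv2.findContours(m,cv2.RETR_EXTERNAL,cv2.CHAIN_APPROX_NONE)[0]:
        if cv2.contourArea(c)>15:
            P=np.array([onplane(C,*p[0],.034)[:2]*1000 for p in c],np.float32)
            r=cv2.minAreaRect(P); print(n,"orange",np.round(r[0],1),np.round(r[1],1),round(r[2],1),"y",P[:,1].min(),P[:,1].max(),"x",P[:,0].min(),P[:,0].max())
    return C,im,d
E
python3 - <<'E'
from pad import *
s=readout.state(); print(s["time"],s["ee_pos"],s["wrist_force"])
pad("top","t6")
C,im,d=pad("wrist","w6")
cv2.imwrite("pics/w6.png",cv2.resize(im[:,:,::-1],(800,600),interpolation=cv2.INTER_CUBIC))
E
```

```text
14.45 [0.55280629 0.04814748 0.08628903] [ 3.16402808 -0.0343286   2.61982471]
top orange [523.9 207.2] [  3. 107.] 89.1 y 204.88815 209.57071 x 470.33975 577.4016
wrist orange [571.5 202.8] [23.5  6.9] 30.0 y 199.66653 211.5811 x 559.6009 580.3502
```

Run:
```python
import numpy as np
p=lambda t:60*np.array([np.cos(np.radians(t)),np.sin(np.radians(t))])
print("; ".join("10 %.1f %.1f 0 0"%tuple(p(-60-12*i)-p(-60)) for i in range(1,13)))
```

```text
10 -11.5 -5.1 0 0; 10 -23.7 -7.7 0 0; 10 -36.3 -7.7 0 0; 10 -48.5 -5.1 0 0; 10 -60.0 -0.0 0 0; 10 -70.1 7.4 0 0; 10 -78.5 16.7 0 0; 10 -84.8 27.6 0 0; 10 -88.7 39.5 0 0; 10 -90.0 52.0 0 0; 10 -88.7 64.4 0 0; 10 -84.8 76.4 0 0
```

>>> move_arm --rows "10 -11.5 -5.1 0 0; 10 -23.7 -7.7 0 0; 10 -36.3 -7.7 0 0; 10 -48.5 -5.1 0 0; 10 -60 0 0 0; 10 -70.1 7.4 0 0; 10 -78.5 16.7 0 0; 10 -84.8 27.6 0 0; 10 -88.7 39.5 0 0; 10 -90.0 52.0 0 0; 10 -88.7 64.4 0 0; 10 -84.8 76.4 0 0; 10 -84.8 76.4 0 0; 10 -84.8 76.4 0 0"

```text
time: 15.95
ee_pos: [0.4672, 0.1249, 0.0858]
eef_rot: [0.5, 0.866, -0.001, -0.0]
wrist_force: [-2.5, -1.4, 8.8]
finger_gap: 0.0161
```

>>> move_arm --rows "30 0 0 0 0; 45 0 0 0 0; 45 0 0 0 0; 45 0 0 20 0; 45 0 0 50 0; 45 10 10 90 0; 45 25 35 125 0; 45 53 75 125 0; 45 53 75 125 0; 45 53 75 125 0; 45 53 75 125 0"

```text
time: 17.05
ee_pos: [0.5197, 0.1988, 0.2101]
eef_rot: [0.501, 0.866, -0.001, -0.0]
wrist_force: [0.2, -0.2, -0.1]
finger_gap: 0.0448
```

Run:
```python
from pad import *
s=readout.state(); print(s["time"],s["ee_pos"],s["wrist_force"])
C,im,d=pad("wrist","w7")
# rectified top-down at z=.035 : vise-centred, 4px/mm rows=y
W,Hh=150,200; s=3
gx=np.linspace(.447,.597,W*s); gy=np.linspace(.32,.12,Hh*s)
X,Y=np.meshgrid(gx,gy); f,cx,cy,P=C
q=np.stack([X,Y,np.full_like(X,.036)],-1)-P[:3,3]; q=q@P[:3,:3]
r=cv2.remap(im,(f*q[...,0]/q[...,2]+cx).astype(np.float32),(f*q[...,1]/q[...,2]+cy).astype(np.float32),cv2.INTER_CUBIC)
cv2.imwrite("pics/r7.png",r[:,:,::-1])
```

```text
17.05 [0.51967001 0.19884688 0.21006154] [ 0.21383251 -0.15980492 -0.07739703]
wrist orange [522.7 218. ] [  6.6 114.4] 89.4 y 214.64397 221.80109 x 465.5209 579.9099
```

View pics/r7.png

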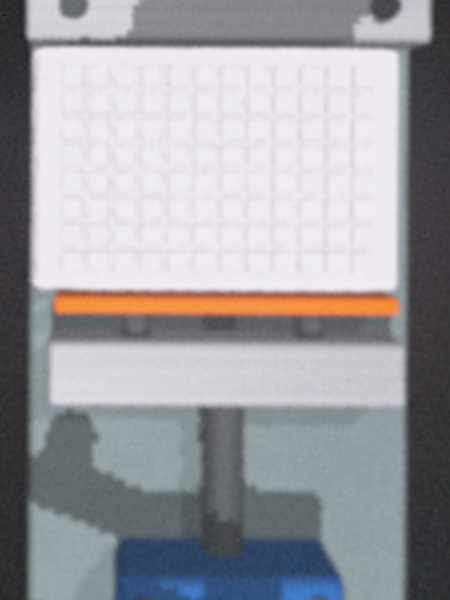

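```bash
cat > gap.py <<'E'
from h import *
def gap(tag,y0=.15,y1=.25,xs=((.535,.565),(.475,.495))):
    z=np.load(f"pics/{tag}.npz"); im=z["im"]; f,cx,cy,_=cal("wrist"); P=z["P"]
    for xa,xb in xs:
        gx=np.linspace(xa,xb,40); gy=np.arange(y0,y1,.0002)
        X,Y=np.meshgrid(gx,gy); q=(np.stack([X,Y,np.full_like(X,.036)],-1)-P[:3,3])@P[:3,:3]
        r=cv2.remap(im,(f*q[...,0]/q[...,2]+cx).astype(np.float32),(f*q[...,1]/q[...,2]+cy).astype(np.float32),cv2.INTER_LINEAR).astype(float)
        p=r.mean(1); o=p[:,0]-p[:,2]; i=np.nonzero(o>.5*o.max())[0]; a,b=i[0],i[-1]
        # jaw front edge: going back from pad, last steep fall of blue channel
        B=cv2.GaussianBlur(p[:,2].reshape(-1,1),(1,11),0).ravel(); g=np.diff(B); lo=max(a-110,0); k=lo+np.argmin(g[lo:a-8])
        kb=max(k-140,0)+np.argmax(g[max(k-140,0):k-20])
        print(tag,(xa,xb),"jaw back %.1f front %.1f pad %.1f-%.1f  gap %.1f  jawfront-padfront %.1f back-padfront %.1f"%(gy[kb]*1e3,gy[k]*1e3,gy[a]*1e3,gy[b]*1e3,(a-k)*.2,(b-k)*.2,(b-kb)*.2))
E
python3 - <<'E'
from gap import *
gap("w1",.12); gap("w4",.12); gap("w7")
E
```

```text
w1 (0.535, 0.565) jaw back 146.2 front 167.8 pad 177.2-183.0  gap 9.4  jawfront-padfront 15.2 back-padfront 36.8
w1 (0.475, 0.495) jaw back 147.0 front 168.2 pad 177.8-183.2  gap 9.6  jawfront-padfront 15.0 back-padfront 36.2
w4 (0.535, 0.565) jaw back 146.4 front 167.8 pad 177.2-182.8  gap 9.4  jawfront-padfront 15.0 back-padfront 36.4
w4 (0.475, 0.495) jaw back 125.2 front 138.4 pad 143.2-183.2  gap 4.8  jawfront-padfront 44.8 back-padfront 58.0
w7 (0.535, 0.565) jaw back 184.4 front 205.2 pad 215.0-221.4  gap 9.8  jawfront-padfront 16.2 back-padfront 37.0
w7 (0.475, 0.495) jaw back 185.0 front 205.8 pad 215.4-221.8  gap 9.6  jawfront-padfront 16.0 back-padfront 36.8
```

Jaw travel was exactly 38.0 mm, the pad is still out (gap 9.7 mm, 9.5 mm before), and the plate is now touching the fixed jaw. About 72° more is needed. I'll re-grip the knob.

>>> move_arm --rows "45 -25 -37 0 0; 45 -52.5 -74 0 0; 45 -52.5 -74 -35 0; 45 -52.5 -74 -75 0; 45 -52.5 -74 -105 0; 45 -52.5 -74 -124 0; 45 -52.5 -74 -124 0; 15 -52.5 -74 -124 0; 10 -52.5 -74 -124 0; 10 -52.5 -74 -124 0; 10 -52.5 -74 -124 0; 10 -52.5 -74 -124 0"

```text
time: 18.3
ee_pos: [0.4676, 0.1256, 0.0876]
eef_rot: [0.5, 0.866, -0.0, -0.0]
wrist_force: [-5.5, -2.7, 6.9]
finger_gap: 0.0161
```

Run:
```python
import numpy as np
p=lambda t:60*np.array([np.cos(np.radians(t)),np.sin(np.radians(t))])
print("; ".join("10 %.1f %.1f 0 0"%tuple(p(156-9*i)-p(156)) for i in range(1,12)))
```

```text
10 4.5 8.3 0 0; 10 10.2 15.7 0 0; 10 17.1 22.2 0 0; 10 24.8 27.6 0 0; 10 33.3 31.6 0 0; 10 42.3 34.3 0 0; 10 51.7 35.5 0 0; 10 61.1 35.3 0 0; 10 70.3 33.6 0 0; 10 79.2 30.4 0 0; 10 87.5 25.9 0 0
```

>>> move_arm --rows "10 4.5 8.3 0 0; 10 10.2 15.7 0 0; 10 17.1 22.2 0 0; 10 24.8 27.6 0 0; 10 33.3 31.6 0 0; 10 42.3 34.3 0 0; 10 51.7 35.5 0 0; 10 61.1 35.3 0 0; 10 61.1 35.3 0 0; 10 61.1 35.3 0 0"

```text
time: 19.3
ee_pos: [0.5278, 0.1608, 0.0873]
eef_rot: [0.5, 0.866, -0.001, -0.001]
wrist_force: [-5.8, -2.2, 6.8]
finger_gap: 0.0161
```

>>> move_arm --rows "30 0 0 0 0; 45 0 0 0 0; 45 0 0 0 0; 45 0 0 20 0; 45 0 0 55 0; 45 -4 10 95 0; 45 -9 38 124 0; 45 -9 38 124 0; 45 -9 38 124 0"

```text
time: 20.2
ee_pos: [0.5204, 0.2004, 0.2114]
eef_rot: [0.499, 0.866, 0.001, 0.0]
wrist_force: [0.6, -0.3, -0.2]
finger_gap: 0.045
```

Run:
```python
from pad import *
from gap import gap
s=readout.state(); print(s["time"],s["ee_pos"],s["wrist_force"])
C,im,d=pad("wrist","w8"); gap("w8")
gap("w8",xs=((.48,.50),(.51,.53),(.55,.57)))
cv2.imwrite("pics/w8.png",cv2.resize(im[:,:,::-1],(800,600),interpolation=cv2.INTER_CUBIC))
```

```text
20.2 [0.52036898 0.20037066 0.21136129] [ 0.63475368 -0.30177168 -0.24701429]
wrist orange [522.6 218. ] [  6.4 114.3] 89.5 y 214.72073 221.66306 x 465.39877 579.7539
w8 (0.535, 0.565) jaw back 188.4 front 209.2 pad 215.0-221.4  gap 5.8  jawfront-padfront 12.2 back-padfront 33.0
w8 (0.475, 0.495) jaw back 188.8 front 209.6 pad 215.4-221.8  gap 5.8  jawfront-padfront 12.2 back-padfront 33.0
w8 (0.48, 0.5) jaw back 188.8 front 209.6 pad 215.4-221.8  gap 5.8  jawfront-padfront 12.2 back-padfront 33.0
w8 (0.51, 0.53) jaw back 188.4 front 209.2 pad 215.2-221.6  gap 6.0  jawfront-padfront 12.4 back-padfront 33.2
w8 (0.55, 0.57) jaw back 188.2 front 209.2 pad 215.0-221.4  gap 5.8  jawfront-padfront 12.2 back-padfront 33.2
```

View pics/w8.png

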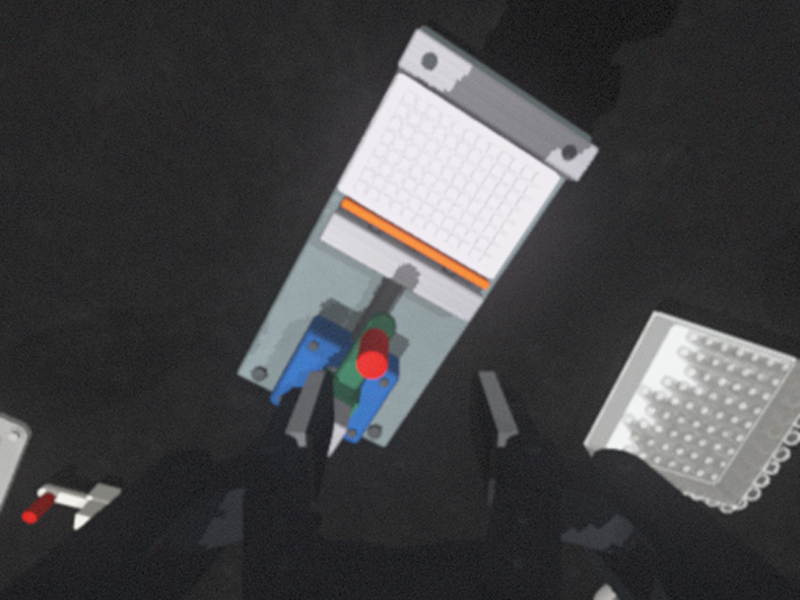

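The gap shrank from about 9.7 to 5.8 mm while the pad front and plate stayed put, so the pad is in about 3.9 mm and even across its width. Last, I back off and check the seat height and the bystanders before handing in.

>>> move_arm --rows "45 0 20 30 0; 45 0 20 60 0; 45 0 20 60 0; 45 0 20 60 0"

```text
time: 20.65
ee_pos: [0.5201, 0.2182, 0.27]
eef_rot: [0.501, 0.866, -0.001, -0.0]
wrist_force: [0.0, -0.2, -0.9]
finger_gap: 0.0446
```

Run:
```python
from knob import *
C,im,d,H,S,V=look("w9")
Ct,it,dt=grab("top"); z=np.load("pics/top0.npz")
for nm,(x,y) in dict(boss=(522.2,100.8),knob=(528.4,160.5),arm=(525.5,130)).items():
    zz={"boss":.106,"knob":.116,"arm":.078}[nm]
    u,v=[int(round(q)) for q in proj(Ct,[x/1e3,y/1e3,zz])]
    w=dt[v-1:v+2,u-1:u+2]; print(nm,"top-depth z",np.median([bydepth(Ct,u,v,q)[2] for q in w[w>0]]))
df=np.abs(it.astype(int)-z["im"].astype(int)).max(2)>60
n,_,st,_=cv2.connectedComponentsWithStats(cv2.morphologyEx(df.astype(np.uint8),cv2.MORPH_OPEN,np.ones((3,3))))
print([s.tolist() for s in st[1:] if s[4]>12])
```

```text
20.65 [0.52013656 0.21818814 0.26996079] [ 0.01105771 -0.21041282 -0.8558111 ]
red (389.52728271484375, -37.2506103515625) 13.284817695617676 z by depth 0.03944291880687156 rel shaft r,yaw 191.24927447036683 -133.96661141512055
red (521.5557250976562, 166.24575805664062) 13.750550270080566 z by depth 0.11535097616134299 rel shaft r,yaw 65.84996430662595 90.64760427966618
red (711.344970703125, 353.24169921875) 6.9187822341918945 z by depth 0.022928083187747195 rel shaft r,yaw 315.7006902304305 53.215227896285484
boss top-depth z 0.10447521319039388
knob top-depth z 0.11529893883555742
arm top-depth z 0.07833183421104928
[[138, 174, 109, 210, 12095], [171, 195, 6, 3, 18], [211, 197, 21, 39, 485], [237, 211, 6, 10, 51], [100, 217, 12, 15, 109], [346, 220, 11, 11, 98], [330, 227, 14, 10, 93], [0, 329, 17, 55, 768]]
```

Run:
```python
from h import *
C,im,d=grab("top"); a=np.load("pics/top0.npz")["im"]
for q in (a,im):
    h=cv2.cvtColor(q,cv2.COLOR_RGB2HSV)[205:250,85:130].astype(int)
    m=((h[...,0]>18)&(h[...,0]<36)&(h[...,1]>70)&(h[...,2]>40)).astype(np.uint8)
    c=max(cv2.findContours(m,cv2.RETR_EXTERNAL,cv2.CHAIN_APPROX_NONE)[0],key=cv2.contourArea); print(cv2.minEnclosingCircle(c),cv2.contourArea(c))
job.close_job()
```

```text
((22.933332443237305, 21.53333282470703), 16.84514617919922) 811.0
((22.838027954101562, 21.33098602294922), 16.841381072998047) 809.0
the job is handed in; nothing more can be done
```

The job is handed in after about 21 s of the 72 s allowed. The larger green crank sits fully home on the shaft, and the plate is clamped with the orange pad pushed in about 3.9 mm.

- **Fitting:** I gripped the crank by its boss, turned it to the shaft's square (about 30°, read from the wrist picture), and lowered it with only a few newtons of force.
- **Winding:** I turned it clockwise by its knob through about 756° (2.1 turns), then let go and backed off.
- **Seat height:** the top of the knob stands at 0.115 m (0.116 m expected) and the arm at 0.078 m, as it should when home. The coarser top camera read the boss at 0.1045 m against 0.106 m, about 1.5 mm low, which I take as measuring error. The wrist camera had read it at about 0.106 m just after fitting.
- **Clamping:** the gap between jaw and pad shrank from about 9.7 to 5.8 mm, evenly across the width. The plate lies square against the fixed jaw.
- **Surroundings:** the gripper was touching nothing at the end. Comparing first and last top views, the changes were at the vise, the crank and the arm, plus a brightness change on the tape roll. The roll itself had not moved.

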